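# Third hand: knock the stop peg down and press a slat to the sprung fence

### The job

Pick up the wooden pounder and knock the stop peg of the little assembly jig right down into the deck. Then, with the rim of the pounder's head, slide the loose slat along the two battens over the peg, square against the sprung fence, and press until the fence has given about halfway (10 mm, about 10 N), so that I can screw the slat down. Finish while still holding the pounder in the gripper, clear of the jig's deck, and pressing steadily; leave everything else where it is.

Things in the scene. Friction and masses are not known exactly. Their poses are not given: they have to be found in the camera images.
- pounder: Wooden meat pounder (small upright mallet) standing on its round head, left or right of the jig. Head: disc 56 mm across, 22 mm thick; on it a straight round upright handle 28 mm across, from 22 to 85 mm above the underside. About 0.25 kg. Origin: centre of the head's underside; z up the handle. Round, so yaw does not matter.
- jig: Fixed assembly jig: plywood deck, top 18 mm above the worktop, x -125 to +105, y -120 to +120 mm. Two battens along x, 16 mm wide, 6 mm high, at y = -55 and +55 mm, x -123 to +42. Fixed back block at x 84 to 104, 30 mm above the deck. Origin: worktop level, under the peg. x points away from the robot, from slat over peg to fence: the push direction; z up.
- peg_top (a point): Centre of the top of the stop peg, a wooden peg with a head 16 mm across and a 10 mm shank, standing up through the deck at the jig's origin, midway between the battens. At the start its top is 15 to 18 mm above the deck, so that it blocks the slat.
- stop_peg (a joint): How far the stop peg is driven down, in m: 0 = top 18 mm above the deck, 0.018 = flush with the deck (its end stop). It sits tight (about 7 N to move it) and stays where it is left. The slat's underside runs 6 mm above the deck.
- slat: Loose wooden slat, 40 (x) x 170 (y) x 16 mm, about 0.15 kg, lying across the two battens on the robot's side of the peg, centred at about x = -65 mm of the jig, within 4 mm of its middle line. Origin: centre of its underside, 24 mm above the worktop; x points to the fence, y along its length, z up. Two small dark pilot holes in its top.
- fence_face (a point): Middle of the front face of the sprung fence, a wooden bar 170 (y) x 15 mm (x), from 2 to 29 mm above the deck; the point is 14 mm above the deck, at x = 45 mm of the jig when at rest. A dark line scribed on the deck beyond each end of the bar (x = 55 mm) shows where the face stands when pressed halfway.
- fence (a joint): How far the sprung fence is pushed back towards the back block, in m: 0 at rest, end stop at 0.022. Two springs push back with 1 N per mm in all (10 N at 0.010).
- jam_jar: glass jam jar with a red lid, 65 mm wide, 86 mm tall; a bystander, leave it alone. Origin: its underside.
- tape_roll: roll of beige tape lying flat, 104 mm across, 25 mm high; a bystander, leave it alone. Origin: its underside.
- salt_shaker: grey salt shaker, 44 mm wide, 90 mm tall; a bystander, leave it alone. Origin: its underside.
- pencil: green pencil, 117 mm long; a bystander, leave it alone. Origin: its underside.
- keys: bunch of keys, about 104x115x8 mm; a bystander, leave it alone. Origin: its underside.

How it is judged:
On the way, in this order (a step that is already met when the one before it is completed fails the run):
1. the pounder is picked up by the gripper (height (world z) of pounder above 0.03 m and contact force between the fingers and pounder above 3 N), for 0.2 s.
2. the stop peg is driven down to less than 4.5 mm above the deck, before the slat is pushed over it (value of joint stop_peg above 0.0135 m and x of slat in the frame of jig below -0.02 m), for 0.1 s.
At the end, for the whole second after the job is handed in: Peg under 4.5 mm above the deck; slat at rest, flat on the battens, square within 4 deg, within 25 mm of the middle line, pressing the fence 5 to 16 mm back with 5 to 16 N; the gripped pounder, upright within 20 deg and off the jig, presses the slat with over 3 N (value of joint stop_peg above 0.0135 m and contact force between slat and fence between 5 and 16 N and value of joint fence between 0.005 and 0.016 m and contact force between pounder and slat above 3 N and angle between the y axis of slat and the y axis of jig, either way round below 0.07 rad and angle between slat's own z axis and vertical below 0.06 rad and y of slat in the frame of jig between -0.025 and 0.025 m and z of slat in the frame of jig between 0.021 and 0.028 m and linear speed of slat below 0.01 m/s and height (world z) of pounder above 0.019 m and angle between pounder's own z axis and vertical below 0.35 rad and contact force between the fingers and pounder above 3 N and contact force between pounder and jig below 1.5 N); the arm keeps its last pose, push and grip.
It fails at once if the peg is pushed with the fingers instead of the pounder (contact force between the fingers and stop_peg above 1 N).
It fails at once if a bystander is moved more than 30 mm (distance of any of jam_jar, tape_roll, salt_shaker, pencil, keys from where it was at the start of the episode above 0.03 m).
It also fails if it takes over 48 s, if anything falls off the work surface, if the arm or the gripper's body presses on something with over 40 N, if the wrist force passes 120 N, or if a joint passes its speed limit or range.

### The arm

A 6-joint arm with a two-finger parallel gripper is mounted at the origin on a cart in front of the work surface, level with it; the furniture and walls round the work are solid. World frame = base frame: x ahead of the robot, y to its left, z up, the work surface at z = 0. Lengths are in m, angles in rad, forces in N, time in s.
With the tool pointing down it reaches from about 0.3 to 0.775 m from the base axis. Payload 14.6 kg.
Tool frame: the origin (TCP) lies on the centre line of the jaws, within the pads' length; the fingertips stand 11 mm ahead of it and the grasp point (between the pads) lies 8 mm behind it; y points along the fingers, x is the direction in which the jaws open and shut, and the axes are right-handed (so a half turn about y gives the same grasp; the last joint's range is limited). The gripper opens to 94 mm and grips with 3 to 60 N. Pads are 16 mm wide; open, the fingers measure 119 mm over their backs; the gripper's body (75 mm by 177 mm) begins 78 mm behind the grasp point.
Start: joints at [-1.199, 0.3, 1.521, -0, 1.321, -0.067], TCP at [0.234, -0.498, 0.216] pointing down, gripper open.
Joint ranges: [-3.03, 3.03], [-0.79, 2.21], [0.23, 2.52], [-1.04, 4.18], [0, 3.07], [-2.55, 2.55]. Speed limits (rad/s): [2.22, 2.22, 2.57, 3.14, 3.14, 3.14].

### API

Orientations are given as [roll, pitch, yaw] about the fixed x, y, z axes, in that order (R = Rz(yaw) Ry(pitch) Rx(roll)).
In Python, from station import ctrl, imaging gives the robot as it stands. The module is installed in compiled form; this text tells all that it offers.
- The arm moves only by the tool apply_moves, never from a script. Its argument "deltas" is a list of rows, each an object with "dp": the shift along the tool's x, y, z in m, a list of three; "roll": the turn about the tool's y in rad; "grip": the closure, from -1 (fully open) to 1 (shut). In form: [{"dp": [tx, ty, tz], "roll": roll, "grip": grip}, ...]. A call has 1 to 10 rows; each row shifts and turns the commanded pose from where the row before left it, along the tool's axes as they then stand; what a row does not reach is not made up. A row lasts 1/8 s, in which the tool goes at most 62.5 mm and 10.7 degrees, less where a joint would pass 70% of its speed; a pose out of reach is approached as far as the arm can. A call with a gripper value outside its range is refused whole. The fingers move at their own pace and stop on an object; "newtons" is the grip in N (left out, the last holds). Time passes only in rows, so rows that do not move let the fingers close. It gives the time, the measured TCP pose, the force and the opening at its end, in the units of the state.
- ctrl.get_obs(): the state, without advancing time (a new reading comes with each control period).
- imaging.camera(name): name is "scene" or "side" or "wrist"; returns the picture (420x560x3 uint8, blue, green, red); there is no depth.
- imaging.camera_info(name): a dict with "K" (3x3 intrinsics, pixels), "D" ([k1, k2, p1, p2, k3] as OpenCV has them; the pictures are not rectified), "world_from_camera" (4x4, takes a point from camera to world coordinates). Camera axes: x right, y down, z forward; pixel columns grow to the right and rows downward; lengths in m; the calibration is good to about 2 mm. A picture is of the moment at which its call begins: read the wrist's pose just before it. camera_info takes no time and is no camera call; for the wrist camera it gives the pose at the moment of the call.
- ctrl.hand_in(): hands the job in, once; it reports no verdict.
The state is a dict: "time_s": time; "qpos": joint angles; "joint_vel": joint speeds; "tau": joint torques, N m; "ee_pos": TCP position; "eef_rot": TCP orientation; "force": force on the tool from outside, world axes, zero at the start; "moment": the same for the moment, N m; "grip_width": finger opening in m.
Only numpy, scipy, OpenCV 4.12 (cv2) and the standard library are available. Lean on these libraries where they do the work, as an engineer would, in place of code of your own. Each camera call takes 0.05 s, during which the arm holds its last target. There are 200 camera calls.

## Working session

There is one attempt and no reset: what is moved stays moved. The work goes in short steps, Python scripts to look and compute and a tool call to move; the robot and the scene stay as the last step left them, time stands still between calls to the robot, and variables do not carry over. Pictures are saved under pics/ and viewed, about 8 in all and at most 12, crops included, and the job is handed in when it is done.

Besides the shell and the picture viewer there is one more tool, called after ">>>" as a command line: name --argument value ..., lists and objects as JSON in quotes. apply_moves: Moves the arm, as the interface text tells. Its arguments: {"type":"object","properties":{"deltas":{"type":"array"},"newtons":{"type":"number"}},"required":["deltas"]}

```bash
mkdir -p pics
cat > h.py <<'E'
import numpy as np, cv2
from station import ctrl, imaging
def info(n):
    i=imaging.camera_info(n); return np.array(i["K"]),np.array(i["D"]),np.array(i["world_from_camera"])
def ray(n,uv,z):
    K,D,T=info(n); p=cv2.undistortPoints(np.array([[uv]],float),K,D)[0,0]
    d=T[:3,:3]@np.array([p[0],p[1],1]); c=T[:3,3]; return c+d*(z-c[2])/d[2]
def proj(n,P):
    K,D,T=info(n); Ti=np.linalg.inv(T)
    return cv2.projectPoints(np.atleast_2d(np.array(P,float)),cv2.Rodrigues(Ti[:3,:3])[0],Ti[:3,3],K,D)[0][:,0]
E
python3 - <<'E'
from h import *
a=imaging.camera("scene"); b=imaging.camera("side")
cv2.imwrite("pics/scene0.png",a);cv2.imwrite("pics/side0.png",b)
print(ctrl.get_obs())
for n in("scene","side","wrist"): print(n,info(n)[2].round(3).tolist(), info(n)[0][0,0])
E
```

```text
{'time_s': 0.1, 'qpos': array([-1.19862248e+00,  3.00408267e-01,  1.52149664e+00,  6.03310622e-06,
        1.32070260e+00, -6.66266735e-02]), 'joint_vel': array([-7.99651015e-04,  3.31504724e-05, -7.64739200e-04, -1.28187600e-03,
        1.63022492e-03,  2.27124787e-05]), 'tau': array([ 3.42035564e-03, -5.32637286e+01, -3.53281832e+01,  7.10439566e-02,
        2.34763155e-02, -3.85277815e-05]), 'ee_pos': array([ 0.23357634, -0.49769913,  0.21595651]), 'eef_rot': array([-1.57072293e+00,  1.01221208e-03, -1.13199727e+00]), 'force': array([-0.53184157,  0.18056108,  0.32299558]), 'moment': array([-0.02250776, -0.01520411, -0.01784092]), 'grip_width': 0.09372249742761425}
scene [[-0.593, -0.508, 0.625, -0.109], [-0.805, 0.362, -0.47, 0.506], [0.012, -0.782, -0.624, 0.693], [0.0, 0.0, 0.0, 1.0]] 395.25950093926275
side [[0.877, -0.312, 0.365, 0.096], [-0.48, -0.568, 0.668, -0.839], [-0.001, -0.762, -0.648, 0.88], [0.0, 0.0, 0.0, 1.0]] 411.7952913122552
wrist [[0.424, -0.87, -0.252, 0.308], [-0.906, -0.408, -0.117, -0.464], [-0.001, 0.278, -0.96, 0.385], [0.0, 0.0, 0.0, 1.0]] 350.2636268841152
```

View pics/scene0.png

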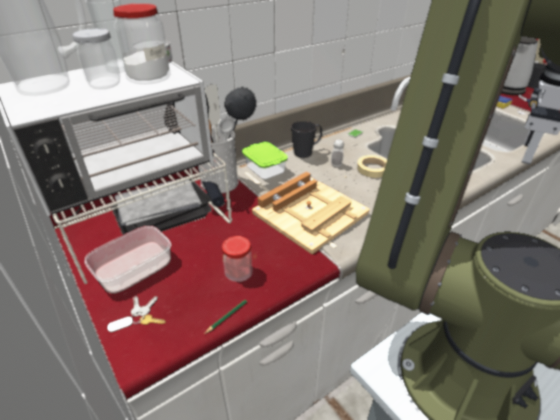

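View pics/side0.png

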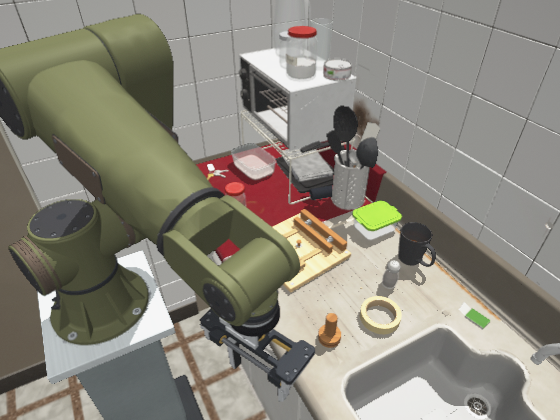

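Scene: jig at (310,208), slat near (328,212), peg at (308,205), fence and block upper-left. Side: the pounder stands at (330,330), with the jig at about (310,250), partly hidden by the arm. Next I'll enlarge both.

Run:
```python
from h import *
a=cv2.imread("pics/scene0.png");b=cv2.imread("pics/side0.png")
cv2.imwrite("pics/c1.png",cv2.resize(a[165:255,245:378],None,fx=6,fy=6,interpolation=cv2.INTER_CUBIC))
cv2.imwrite("pics/c2.png",cv2.resize(b[205:355,260:420],None,fx=4,fy=4,interpolation=cv2.INTER_CUBIC))
print(ray("side",(329,342),0), ray("side",(331,317),.085), ray("scene",(308,203),.034))
```

```text
[ 0.47033621 -0.38843916  0.        ] [ 0.47547888 -0.3780332   0.085     ] [ 0.56717349 -0.06674909  0.034     ]
```

View pics/c1.png

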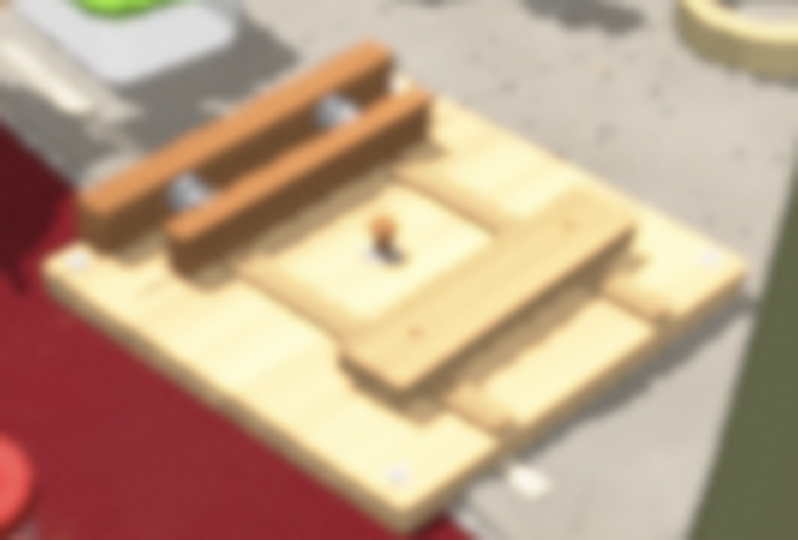

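View pics/c2.png

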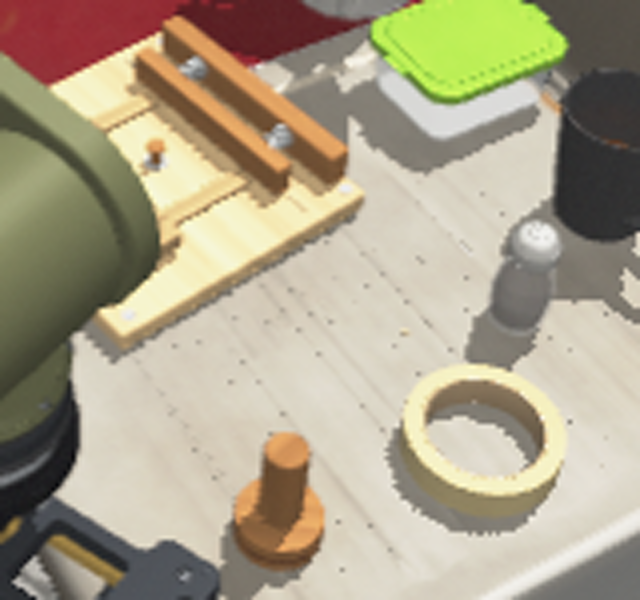

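c1: deck corners at (45,262), (400,520) and (745,265) in the crop, peg head at (383,222), slat top with two pilot holes at (570,224) and (415,333). c2: deck corners at (362,198) and (118,340), peg top at (155,144), pounder top at (288,447), head centre at (279,513). I'll fit the jig pose.

Run:
```python
from h import *
from scipy.optimize import least_squares
S=lambda u,v:(245+u/6-.4,165+v/6-.4)
T=lambda u,v:(260+u/4-.4,205+v/4-.4)
obs=[("scene",S(45,262),(.105,.12,.018)),("scene",S(400,520),(-.125,.12,.018)),("scene",S(745,265),(-.125,-.12,.018)),("scene",S(383,222),(0,0,.0345)),
("side",T(362,198),(.105,-.12,.018)),("side",T(118,340),(-.125,-.12,.018)),("side",T(155,144),(0,0,.0345))]
def W(p,P):
    c,s=np.cos(p[2]),np.sin(p[2]); return np.array([p[0]+c*P[0]-s*P[1],p[1]+s*P[0]+c*P[1],P[2]])
f=lambda p:np.concatenate([proj(n,W(p,P))[0]-uv for n,uv,P in obs])
r=least_squares(f,[.567,-.067,0]); print(r.x,r.fun.reshape(-1,2).round(1).tolist())
p=r.x
for n,uv,P in obs: w=ray(n,uv,P[2]); print(n,P,(w-W(p,P)).round(4))
def J(w):
    d=np.array(w[:2])-p[:2];c,s=np.cos(p[2]),np.sin(p[2]);return np.array([c*d[0]+s*d[1],-s*d[0]+c*d[1]])
h=[J(ray("scene",S(*q),.04)) for q in((570,224),(415,333))];print("slat holes",h,sum(h)/2)
print("pounder",ray("side",T(288,447),.085),ray("side",T(279.5,513),.022))
for n,q,z in(("side",T(480,420),.025),("side",T(520,310),0.02)): print(ray(n,q,z).round(3))
```

```text
[ 0.56752644 -0.06998825  0.13241205] [[-0.2, -0.0], [0.2, -1.7], [1.4, 0.4], [0.4, 0.8], [0.7, -1.4], [-0.5, -1.3], [-0.4, 0.1]]
scene (0.105, 0.12, 0.018) [-0.0006 -0.0005  0.    ]
scene (-0.125, 0.12, 0.018) [-0.0046  0.0042  0.    ]
scene (-0.125, -0.12, 0.018) [0.0035 0.0022 0.    ]
scene (0, 0, 0.0345) [ 0.0036 -0.0014 -0.    ]
side (0.105, -0.12, 0.018) [-0.0051 -0.0037  0.    ]
side (-0.125, -0.12, 0.018) [-0.0011 -0.0044  0.    ]
side (0, 0, 0.0345) [ 0.0012 -0.0001 -0.    ]
slat holes [array([-0.06191182, -0.05861603]), array([-0.06754807,  0.052108  ])] [-0.06472994 -0.00325401]
pounder [ 0.47773988 -0.37717065  0.085     ] [ 0.47619345 -0.3788234   0.022     ]
[ 0.626 -0.384  0.025]
[ 0.712 -0.321  0.02 ]
```

>>> apply_moves --deltas '[{"dp": [0, 0, 0], "roll": -0.18, "grip": -1}, {"dp": [0, 0, 0], "roll": -0.18, "grip": -1}, {"dp": [0, 0, 0], "roll": -0.18, "grip": -1}, {"dp": [0, 0, 0], "roll": -0.18, "grip": -1}, {"dp": [0, 0, 0], "roll": -0.18, "grip": -1}, {"dp": [0, 0, 0], "roll": -0.18, "grip": -1}, {"dp": [0, 0, 0], "roll": -0.18, "grip": -1}]'

```text
time_s: 0.98
ee_pos: [0.2336, -0.4977, 0.2161]
eef_rot: [-1.57, 0.0, 0.134]
force: [-0.6, 0.8, 0.6]
grip_width: 0.0941
```

>>> apply_moves --deltas '[{"dp": [0.03, 0, 0.01], "roll": 0, "grip": -1}, {"dp": [0.04, 0, 0.014], "roll": 0, "grip": -1}, {"dp": [0.04, 0, 0.014], "roll": 0, "grip": -1}, {"dp": [0.04, 0, 0.014], "roll": 0, "grip": -1}, {"dp": [0.04, 0, 0.014], "roll": 0, "grip": -1}, {"dp": [0.04, 0.02, 0.014], "roll": 0, "grip": -1}, {"dp": [0.027, 0.02, 0.007], "roll": 0, "grip": -1}, {"dp": [0, 0, 0], "roll": 0, "grip": -1}, {"dp": [0, 0, 0], "roll": 0, "grip": -1}]'

```text
time_s: 2.1
ee_pos: [0.477, -0.3792, 0.1769]
eef_rot: [-1.571, 0.0, 0.128]
force: [0.2, -0.9, 0.1]
grip_width: 0.0938
```

Run:
```python
from h import *
o=ctrl.get_obs(); print(o["ee_pos"],o["eef_rot"],o["qpos"])
cv2.imwrite("pics/w1.png",imaging.camera("wrist")); print(proj("wrist",[[.477,-.378,.085],[.477,-.378,.0],[.449,-.378,.022],[.505,-.378,.022]]))
cv2.imwrite("pics/s1.png",cv2.resize(imaging.camera("scene")[165:255,245:378],None,fx=6,fy=6,interpolation=cv2.INTER_CUBIC))
```

```text
[ 0.4769767  -0.37920072  0.17686419] [-1.57101715e+00  2.06929072e-05  1.27753621e-01] [-7.31722724e-01  4.64032264e-01  1.38931450e+00 -1.66440593e-04
  1.28809214e+00 -8.59429930e-01]
[[284.39710909 211.86877062]
 [284.50111496 187.30430682]
 [255.21846904 188.90454378]
 [313.56831355 196.10406744]]
```

View pics/w1.png

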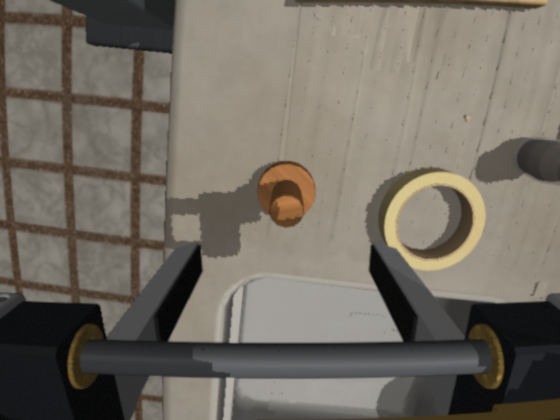

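The wrist view shows the pounder top at (288,211), about 3 px right of the prediction. The fingers are clear of it and the tape. I'll shift 3 mm, descend and grip.

>>> apply_moves --deltas '[{"dp": [0.003, 0.03, 0.001], "roll": 0, "grip": -1}, {"dp": [0, 0.04, 0], "roll": 0, "grip": -1}, {"dp": [0, 0.04, 0], "roll": 0, "grip": -1}, {"dp": [0, 0.026, 0], "roll": 0, "grip": -1}, {"dp": [0, 0, 0], "roll": 0, "grip": -1}, {"dp": [0, 0, 0], "roll": 0, "grip": 1}, {"dp": [0, 0, 0], "roll": 0, "grip": 1}, {"dp": [0, 0, 0], "roll": 0, "grip": 1}, {"dp": [0, 0, 0], "roll": 0, "grip": 1}, {"dp": [0, 0, 0], "roll": 0, "grip": 1}]' --newtons 50

```text
time_s: 3.45
ee_pos: [0.4803, -0.3774, 0.0406]
eef_rot: [-1.571, -0.0, 0.128]
force: [-0.3, 0.4, 0.4]
grip_width: 0.0474
```

>>> apply_moves --deltas '[{"dp": [0, 0, 0], "roll": 0, "grip": 1}, {"dp": [0, 0, 0], "roll": 0, "grip": 1}, {"dp": [0, 0, 0], "roll": 0, "grip": 1}]'

```text
time_s: 3.82
ee_pos: [0.4801, -0.3774, 0.0404]
eef_rot: [-1.571, 0.0, 0.128]
force: [-1.6, 0.2, 1.0]
grip_width: 0.0274
```

>>> apply_moves --deltas '[{"dp": [0, 0, 0], "roll": 0, "grip": 1}, {"dp": [0, 0, 0], "roll": 0, "grip": 1}, {"dp": [0, -0.015, 0], "roll": 0, "grip": 1}, {"dp": [0, -0.03, 0], "roll": 0, "grip": 1}, {"dp": [0, -0.03, 0], "roll": 0, "grip": 1}, {"dp": [0, -0.02, 0], "roll": 0, "grip": 1}, {"dp": [0, 0, 0], "roll": 0, "grip": 1}, {"dp": [0, 0, 0], "roll": 0, "grip": 1}, {"dp": [0, 0, 0], "roll": 0, "grip": 1}]'

```text
time_s: 4.95
ee_pos: [0.48, -0.3771, 0.1344]
eef_rot: [-1.57, 0.001, 0.128]
force: [0.0, 0.1, -3.6]
grip_width: 0.0277
```

>>> apply_moves --deltas '[{"dp": [0.007, 0, 0.015], "roll": 0, "grip": 1}, {"dp": [0.015, 0, 0.035], "roll": 0, "grip": 1}, {"dp": [0.018, 0, 0.042], "roll": 0, "grip": 1}, {"dp": [0.018, 0, 0.042], "roll": 0, "grip": 1}, {"dp": [0.018, 0, 0.042], "roll": 0, "grip": 1}, {"dp": [0.018, 0, 0.042], "roll": 0, "grip": 1}, {"dp": [0.018, 0, 0.042], "roll": 0, "grip": 1}, {"dp": [0.0146, 0, 0.034], "roll": 0, "grip": 1}, {"dp": [0, 0, 0], "roll": 0, "grip": 1}, {"dp": [0, 0, 0], "roll": 0, "grip": 1}]'

```text
time_s: 6.2
ee_pos: [0.5681, -0.0695, 0.1353]
eef_rot: [-1.571, 0.0, 0.129]
force: [1.1, -0.2, -2.2]
grip_width: 0.028
```

Run:
```python
from h import *
o=ctrl.get_obs(); print(o["ee_pos"],o["eef_rot"],o["force"],o["grip_width"])
a=cv2.resize(imaging.camera("scene")[150:260,230:380],(600,440),interpolation=cv2.INTER_CUBIC)
w=imaging.camera("wrist"); cv2.imwrite("pics/w2.png",w); cv2.imwrite("pics/s2.png",a)
W=lambda x,y,z:[.5675+.991*x-.132*y,-.07+.132*x+.991*y,z]
for P in ((0,0,.035),(-.125,.12,.018),(.105,.12,.018),(-.045,.085,.04),(-.085,.085,.04),(.045,.085,.047)): print(P,proj("wrist",W(*P)).round(1))
```

```text
[ 0.56806374 -0.06945216  0.13525284] [-1.57076904e+00  3.97227479e-04  1.28525271e-01] [ 1.0803695  -0.21064727 -2.24320395] 0.027974387276789383
(0, 0, 0.035) [[283.5 210.3]]
(-0.125, 0.12, 0.018) [[122.6  57.9]]
(0.105, 0.12, 0.018) [[417.8  55. ]]
(-0.045, 0.085, 0.04) [[220.9 100.9]]
(-0.085, 0.085, 0.04) [[166.8 102. ]]
(0.045, 0.085, 0.047) [[346. 100.]]
```

View pics/w2.png

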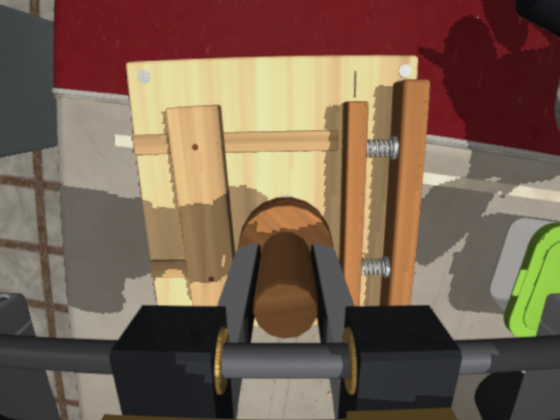

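View pics/s2.png

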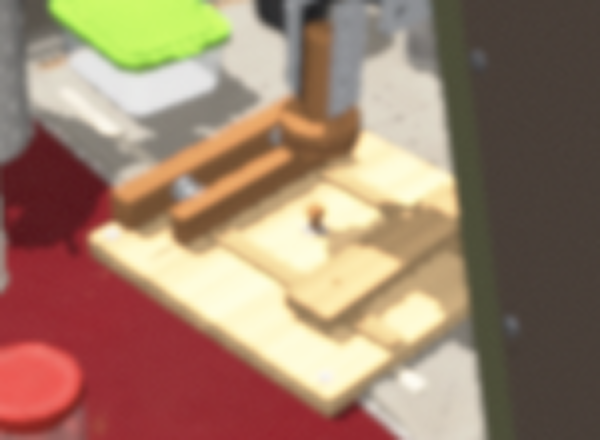

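Wrist: deck corners at (129,64) and (416,58), slat corners at (168,107) and (220,104), holes at (195,147) and (211,279), fence end at (346,102). The head hangs upright over the peg area. I'll refine from these points.

Run:
```python
from h import *
p=[.5675,-.07,.1324];c,s=np.cos(p[2]),np.sin(p[2])
def J(uv,z):
    w=ray("wrist",uv,z);d=w[:2]-p[:2];return (np.array([c*d[0]+s*d[1],-s*d[0]+c*d[1]])*1000).round(1)
for n,uv,z in (("corner -125,120",(129,64),.018),("corner 105,120",(416,58),.018),("slat",(168,107),.04),("slat",(220,104),.04),("hole",(195,147),.04),("hole",(211,279),.04),("fence 45 85",(346,102),.047),("fence 60 85",(367,102),.047),("block 84",(401,82),.048),("batten top edge 63",(225,133),.024),("batt 63",(336,131),.024),("scribe 55",(355,84),.018)): print(n,J(uv,z))
o=ctrl.get_obs();d=o["ee_pos"][:2]-p[:2];print("tcp",c*d[0]+s*d[1],-s*d[0]+c*d[1])
```

```text
corner -125,120 [-120.2  115.2]
corner 105,120 [103.7 117.7]
slat [-84.4  81.4]
slat [-45.7  82.8]
hole [-66.3  51.7]
hole [-61.4 -58.5]
fence 45 85 [45.  83.6]
fence 60 85 [60.1 83.7]
block 84 [83.4 97.6]
batten top edge 63 [-45.7  60.7]
batt 63 [41.8 61.7]
scribe 55 [56.5 97.6]
tcp 0.0005274411257678905 -0.00030961538850722233
```

>>> apply_moves --deltas '[{"dp": [0, 0.02, -0.002], "roll": 0, "grip": 1}, {"dp": [0, 0.025, 0], "roll": 0, "grip": 1}, {"dp": [0, 0.012, 0], "roll": 0, "grip": 1}, {"dp": [0, 0, 0], "roll": 0, "grip": 1}, {"dp": [0, 0.003, 0], "roll": 0, "grip": 1}, {"dp": [0, 0.003, 0], "roll": 0, "grip": 1}, {"dp": [0, 0.003, 0], "roll": 0, "grip": 1}, {"dp": [0, 0, 0], "roll": 0, "grip": 1}]' --newtons 60

```text
time_s: 7.3
ee_pos: [0.569, -0.0718, 0.0698]
eef_rot: [-1.571, -0.001, 0.128]
force: [2.3, -1.1, 2.0]
grip_width: 0.0274
```

>>> apply_moves --deltas '[{"dp": [0, 0.003, 0], "roll": 0, "grip": 1}, {"dp": [0, 0.003, 0], "roll": 0, "grip": 1}, {"dp": [0, 0, 0], "roll": 0, "grip": 1}, {"dp": [0, 0, 0], "roll": 0, "grip": 1}]'

```text
time_s: 7.8
ee_pos: [0.5684, -0.0715, 0.0632]
eef_rot: [-1.57, 0.001, 0.128]
force: [1.3, -0.6, 0.9]
grip_width: 0.0272
```

>>> apply_moves --deltas '[{"dp": [0, 0.002, 0], "roll": 0, "grip": 1}, {"dp": [0, 0, 0], "roll": 0, "grip": 1}, {"dp": [0, 0.002, 0], "roll": 0, "grip": 1}, {"dp": [0, 0, 0], "roll": 0, "grip": 1}]'

```text
time_s: 8.3
ee_pos: [0.5684, -0.0716, 0.0592]
eef_rot: [-1.571, 0.0, 0.128]
force: [0.3, 0.1, 0.2]
grip_width: 0.0272
```

>>> apply_moves --deltas '[{"dp": [0, 0.001, 0], "roll": 0, "grip": 1}, {"dp": [0, 0, 0], "roll": 0, "grip": 1}, {"dp": [0, 0.001, 0], "roll": 0, "grip": 1}, {"dp": [0, 0, 0], "roll": 0, "grip": 1}]'

```text
time_s: 8.8
ee_pos: [0.5685, -0.0716, 0.0584]
eef_rot: [-1.571, 0.0, 0.128]
force: [-8.0, 2.4, 14.6]
grip_width: 0.0277
```

>>> apply_moves --deltas '[{"dp": [0, -0.02, 0], "roll": 0, "grip": 1}, {"dp": [0, -0.035, 0], "roll": 0, "grip": 1}, {"dp": [-0.02, 0, 0], "roll": 0, "grip": 1}, {"dp": [-0.04, 0, 0], "roll": 0, "grip": 1}, {"dp": [-0.04, 0, 0], "roll": 0, "grip": 1}, {"dp": [-0.034, 0, 0], "roll": 0, "grip": 1}, {"dp": [0, 0, 0], "roll": 0, "grip": 1}, {"dp": [0, 0, 0], "roll": 0, "grip": 1}]'

```text
time_s: 9.8
ee_pos: [0.4362, -0.0888, 0.1125]
eef_rot: [-1.571, -0.0, 0.128]
force: [0.1, 0.7, -3.3]
grip_width: 0.0274
```

Run:
```python
from h import *
o=ctrl.get_obs(); print(o["ee_pos"],o["eef_rot"],o["force"],o["grip_width"])
a=cv2.resize(imaging.camera("scene")[170:260,245:385],(400,257),interpolation=cv2.INTER_CUBIC)
w=imaging.camera("wrist"); im=np.zeros((420,800,3),np.uint8); im[:, :400]=cv2.resize(w[:,120:520],(400,420)); im[:257,400:]=a
cv2.imwrite("pics/w3.png",im)
```

```text
[ 0.43621125 -0.08881606  0.11247408] [-1.57094634e+00 -4.45727285e-04  1.27826803e-01] [ 0.1318583   0.6933267  -3.33629323] 0.02738170710408041
```

View pics/w3.png

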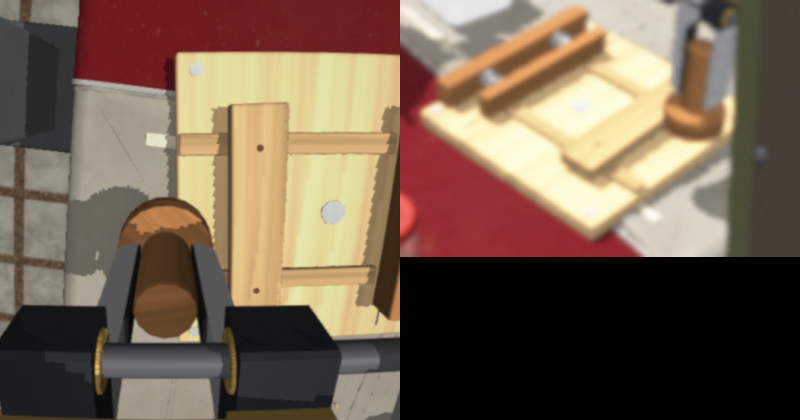

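The peg is gone from view: only its flat grey collar shows at crop (333,212), with no shadow. The pounder is upright behind the slat, whose holes are at (260,148) and (257,291).

Run:
```python
from h import *
g=lambda uv,z:ray("wrist",uv,z)[:2]
peg=g((453,212),.018); h1=g((380,148),.04);h2=g((376,291),.04); t=ctrl.get_obs()["ee_pos"]
c,s=np.cos(.1324),np.sin(.1324)
J=lambda w:(np.array([[c,s],[-s,c]])@(w-peg)*1000).round(1)
print(peg,J(h1),J(h2),J((h1+h2)/2),"tcp",J(t[:2]))
```

```text
[ 0.57052629 -0.07082742] [-69.   53.2] [-64.  -57.3] [-66.5  -2. ] tcp [-135.4   -0. ]
```

>>> apply_moves --deltas '[{"dp": [0, 0.02, -0.002], "roll": 0, "grip": 1}, {"dp": [0, 0.02, 0], "roll": 0, "grip": 1}, {"dp": [0, 0.005, 0], "roll": 0, "grip": 1}, {"dp": [0, 0, 0], "roll": 0, "grip": 1}, {"dp": [0.008, 0, 0], "roll": 0, "grip": 1}, {"dp": [0.006, 0, 0], "roll": 0, "grip": 1}, {"dp": [0.004, 0, 0], "roll": 0, "grip": 1}, {"dp": [0.004, 0, 0], "roll": 0, "grip": 1}, {"dp": [0.005, 0, 0], "roll": 0, "grip": 1}, {"dp": [0.005, 0, 0], "roll": 0, "grip": 1}]'

```text
time_s: 11.15
ee_pos: [0.4679, -0.0866, 0.0674]
eef_rot: [-1.571, 0.0, 0.128]
force: [-1.7, -0.5, -3.2]
grip_width: 0.0275
```

>>> apply_moves --deltas '[{"dp": [0.007, 0, 0], "roll": 0, "grip": 1}, {"dp": [0.007, 0, 0], "roll": 0, "grip": 1}, {"dp": [0.007, 0, 0], "roll": 0, "grip": 1}, {"dp": [0.007, 0, 0], "roll": 0, "grip": 1}, {"dp": [0.007, 0, 0], "roll": 0, "grip": 1}, {"dp": [0.007, 0, 0], "roll": 0, "grip": 1}, {"dp": [0.007, 0, 0], "roll": 0, "grip": 1}, {"dp": [0.007, 0, 0], "roll": 0, "grip": 1}, {"dp": [0.005, 0, 0], "roll": 0, "grip": 1}, {"dp": [0, 0, 0], "roll": 0, "grip": 1}]'

```text
time_s: 12.4
ee_pos: [0.5285, -0.0788, 0.0674]
eef_rot: [-1.571, -0.0, 0.128]
force: [0.3, 0.1, -4.0]
grip_width: 0.0276
```

Run:
```python
from h import *
o=ctrl.get_obs(); print(o["ee_pos"],o["eef_rot"],o["force"],o["grip_width"])
c,s=np.cos(.1324),np.sin(.1324)
print((np.array([[c,s],[-s,c]])@(o["ee_pos"][:2]-[.5705,-.0708])*1000).round(1))
a=cv2.resize(imaging.camera("scene")[170:260,245:385],(400,257),interpolation=cv2.INTER_CUBIC)
w=imaging.camera("wrist"); im=np.zeros((420,800,3),np.uint8); im[:, :400]=cv2.resize(w[:,120:520],(400,420)); im[:257,400:]=a
cv2.imwrite("pics/w4.png",im)
```

```text
[ 0.52849398 -0.07880845  0.06742241] [-1.57082572e+00 -2.89743093e-04  1.28111341e-01] [ 0.30127366  0.09644733 -4.03499309] 0.02762017495758102
[-42.7  -2.4]
```

View pics/w4.png

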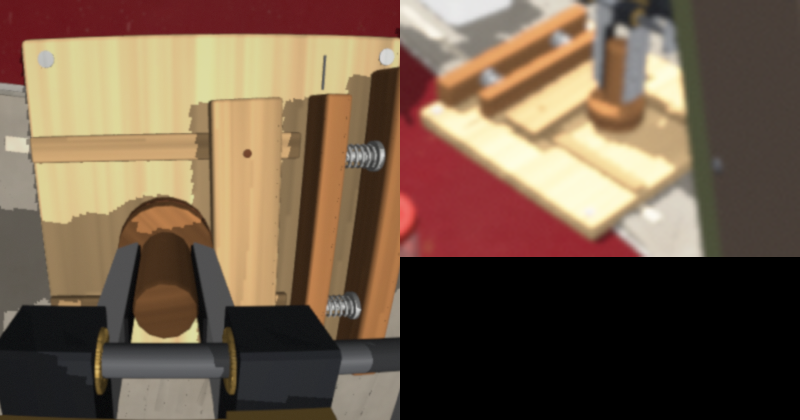

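The slat slid cleanly over the peg, stays nearly square, and is about 20 mm short of the fence. I'll push on slowly and watch the force.

>>> apply_moves --deltas '[{"dp": [0.005, 0, 0], "roll": 0, "grip": 1}, {"dp": [0.005, 0, 0], "roll": 0, "grip": 1}, {"dp": [0.004, 0, 0], "roll": 0, "grip": 1}, {"dp": [0.003, 0, 0], "roll": 0, "grip": 1}, {"dp": [0.003, 0, 0], "roll": 0, "grip": 1}, {"dp": [0.002, 0, 0], "roll": 0, "grip": 1}, {"dp": [0.002, 0, 0], "roll": 0, "grip": 1}, {"dp": [0.002, 0, 0], "roll": 0, "grip": 1}, {"dp": [0, 0, 0], "roll": 0, "grip": 1}, {"dp": [0, 0, 0], "roll": 0, "grip": 1}]'

```text
time_s: 13.75
ee_pos: [0.5532, -0.0755, 0.0673]
eef_rot: [-1.57, 0.002, 0.128]
force: [-7.6, 0.0, -0.1]
grip_width: 0.0274
```

>>> apply_moves --deltas '[{"dp": [0.002, 0, 0], "roll": 0, "grip": 1}, {"dp": [0.002, 0, 0], "roll": 0, "grip": 1}, {"dp": [0, 0, 0], "roll": 0, "grip": 1}, {"dp": [0, 0, 0], "roll": 0, "grip": 1}, {"dp": [0, 0, 0], "roll": 0, "grip": 1}]'

```text
time_s: 14.38
ee_pos: [0.5566, -0.0751, 0.0672]
eef_rot: [-1.57, 0.004, 0.128]
force: [-11.9, -0.8, 3.7]
grip_width: 0.0275
```

Run:
```python
from h import *
o=ctrl.get_obs(); print(o["ee_pos"],o["eef_rot"],o["force"],o["grip_width"])
c,s=np.cos(.1324),np.sin(.1324)
print((np.array([[c,s],[-s,c]])@(o["ee_pos"][:2]-[.5705,-.0708])*1000).round(1))
w=imaging.camera("wrist")
cv2.imwrite("pics/w5.png",cv2.resize(w[0:300,160:560],(800,600)))
```

```text
[ 0.55656598 -0.07507053  0.0671506 ] [-1.57011661  0.00374959  0.12806642] [-11.91606953  -0.80043524   3.67208774] 0.027486822252592455
[-14.4  -2.4]
```

View pics/w5.png

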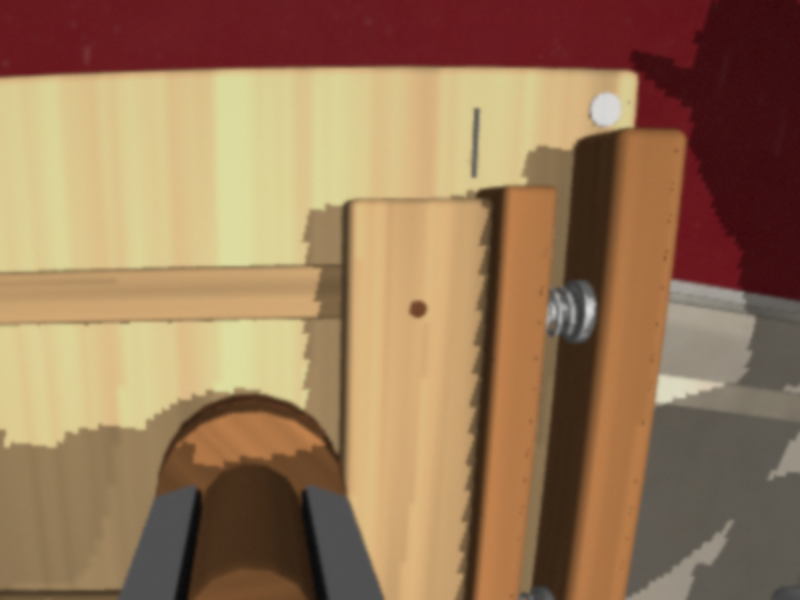

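The slat is flush with the fence, the scribe line is near the fence face, and the pounder stands upright against the slat. I'll measure the fence travel.

Run:
```python
from h import *
p=[.5675,-.07];c,s=np.cos(.1324),np.sin(.1324)
J=lambda u,v,z:(np.array([[c,s],[-s,c]])@(ray("wrist",(160+u/2,v/2),z)[:2]-p)*1000).round(1)
for n,q in dict(fence_front=(503,188,.047),fence_back=(555,188,.047),scribe=(476,140,.018),block=(622,130,.048),slat_rear=(349,200,.04),slat_rear2=(346,400,.04),slat_front=(490,200,.04),deckcorner=(635,72,.018),hole=(418,309,.04)).items(): print(n,J(*q))
```

```text
fence_front [55.7 84. ]
fence_back [69.7 84.2]
scribe [56.6 98.7]
block [86.  99.2]
slat_rear [16.3 80.7]
slat_rear2 [17.1 24.8]
slat_front [54.8 81. ]
deckcorner [103.8 119.4]
hole [36.6 51.2]
```

>>> apply_moves --deltas '[{"dp": [0, -0.001, 0], "roll": 0, "grip": 1}, {"dp": [0, 0, 0], "roll": 0, "grip": 1}, {"dp": [0, 0, 0], "roll": 0, "grip": 1}, {"dp": [0, 0, 0], "roll": 0, "grip": 1}]'

```text
time_s: 14.92
ee_pos: [0.5563, -0.0751, 0.0674]
eef_rot: [-1.57, 0.005, 0.128]
force: [-9.0, -1.9, -5.2]
grip_width: 0.027
```

>>> apply_moves --deltas '[{"dp": [0, 0, 0], "roll": 0, "grip": 1}, {"dp": [0, 0, 0], "roll": 0, "grip": 1}, {"dp": [0, 0, 0], "roll": 0, "grip": 1}, {"dp": [0, 0, 0], "roll": 0, "grip": 1}, {"dp": [0, 0, 0], "roll": 0, "grip": 1}, {"dp": [0, 0, 0], "roll": 0, "grip": 1}, {"dp": [0, 0, 0], "roll": 0, "grip": 1}, {"dp": [0, 0, 0], "roll": 0, "grip": 1}]'

```text
time_s: 15.92
ee_pos: [0.5563, -0.0751, 0.0674]
eef_rot: [-1.57, 0.005, 0.128]
force: [-10.1, -1.6, -4.1]
grip_width: 0.0277
```

Run:
```python
from h import *
w=imaging.camera("wrist"); cv2.imwrite("pics/w6.png",cv2.resize(w[0:300,160:560],(800,600)))
a=cv2.imread("pics/w5.png"); print(np.abs(a.astype(int)-cv2.imread("pics/w6.png")).mean())
o=ctrl.get_obs(); print(o["ee_pos"],o["force"],o["joint_vel"].round(4),o["grip_width"])
```

```text
1.0750409722222223
[ 0.55628925 -0.07507084  0.06736266] [-9.82804436 -1.28018759 -4.27269277] [-0.0013 -0.0001  0.0006 -0.0011 -0.0015 -0.0006] 0.027440412840826354
```

View pics/w6.png

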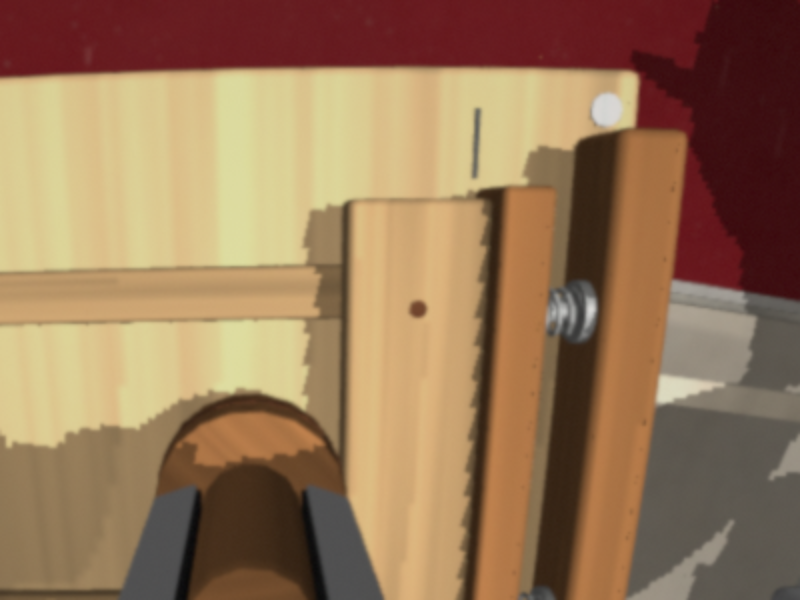

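The picture is unchanged and steady: slat square on the fence, push about 10 N, arm still. Handing in.

```bash
python3 -c "
from h import *
print(ctrl.hand_in())"
```

```text
the job is handed in; nothing more can be done
None
```

I handed the job in at about 16 s of the 48 s allowed. No verdict came back, so this rests on my own last checks.

I picked up the pounder by its handle with a 50 N grip, raised to 60 N before the pressing. With it I drove the stop peg flush, pressing until the head met the deck. I then slid the slat over the peg with the rim of the head and pressed it square against the fence.

- **Press:** the fence has given about 10 mm by camera. The push along x is steady at about 10 N and the arm is at rest.
- **Slat:** it lies flush along the fence and within a few mm of the middle line, with its edge square to within about 1°.
- **Pounder:** it is upright in the gripper, with its underside about 9 mm above the deck.
- **Peg:** only its grey collar was visible before the slat went over it. The slat also slid across without catching.

**Disagreements:**
- The cameras differed by 2–5 mm on the deck corners, so I refined the positions with the wrist camera.
- Just after the press, the tool read about 7 N of upward force. I raised the tool command 1 mm, and the reading came back close to its free-hanging value.

I kept the arm clear of the bystanders, but I did not look at them again at the end.

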